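Reseat a slipped praline in the printer's tray

ROBOT

A 6-joint arm with a two-finger parallel gripper is mounted at the origin on a cart in front of the work surface, level with it; the furniture and walls round the work are solid. World frame = base frame: x ahead of the robot, y to its left, z up, the work surface at z = 0. Lengths are in mm, angles in rad, forces in N, time in s.
With the tool pointing down it reaches from about 275 to 725 mm from the base axis. Payload 5.6 kg.
Tool frame: the origin (TCP) lies on the centre line of the jaws, within the pads' length; the fingertips stand 25 mm ahead of it and the grasp point (between the pads) lies 6 mm ahead of it (robot.finger_overhang is the distance from the TCP to the fingertips, in mm); z points along the fingers, y is the line along which they close (so a half turn about z gives the same grasp; the last joint's range is limited). The gripper opens to 85 mm and grips with 20 to 120 N. Pads are 22 mm wide; open, the fingers measure 114 mm over their backs; the gripper's body (76 mm by 85 mm) begins 54 mm behind the grasp point. The pads swing forward as they close: fully open they stand 13 mm farther back than shut.
Start: joints at [1.566, 0.255, 0.108, 0, -1.424, -0.285], TCP at [157.141, 527.067, 256.283] pointing down, gripper open.
Joint ranges: [-2.95, 2.95], [-1.21, 1.97], [-1.09, 1.5], [-2.87, 1.71], [-2.94, -0.07], [-3.05, 3.05]. Speed limits (rad/s): [2.57, 2.57, 3.14, 3.14, 3.14, 3.14].

INTERFACE

Orientations are given as a unit quaternion [x, y, z, w].
In Python, from workcell import state, imaging, robot gives the robot as it stands. The module is installed in compiled form; this text tells all that it offers.
- The arm moves only by the tool servo_tool, never from a script. Its arguments are lists of equal length, an entry for each row: "delta_rot": the turn, a rotation vector about the world's x, y, z normalised to -1 to 1, where 1 is pi rad, a list of three; "slide": the shift along the world's x, y, z normalised to -1 to 1, where 1 is 500 mm, a list of three; "hand": the opening, from 0 (shut) to 1 (fully open). In form: {"delta_rot": [[wx, wy, wz], ...], "slide": [[x, y, z], ...], "hand": [hand, ...]}. A call has 1 to 10 rows; each row shifts and turns the commanded pose from where the row before left it; what a row does not reach is not made up. A row lasts 1/10 s, in which the tool goes at most 50 mm and 8.59 degrees, less where a joint would pass 70% of its speed; a pose out of reach is approached as far as the arm can. A call with a number of a shift or a turn outside -1 to 1 is refused whole. A call with a gripper value outside its range is refused whole. The fingers move at their own pace and stop on an object; "force" is the grip in N (left out, the last holds). Time passes only in rows, so rows that do not move let the fingers close. It gives the time, the measured TCP pose, the force, the opening and the grip force at its end, in the units of the state.
- state(): the state, without advancing time (a new reading comes with each control period).
- imaging.read_camera(name): name is "scene" or "top" or "wrist"; returns the picture (420x560x3 uint8, red, green, blue); there is no depth.
- imaging.get_calibration(name): a dict with "mtx" (3x3 intrinsics, pixels), "cam_to_world" (4x4, takes a point from camera to world coordinates). Camera axes: x right, y down, z forward; pixel columns grow to the right and rows downward; lengths in mm; the calibration is good to about 2 mm. A picture is of the moment at which its call begins: read the wrist's pose just before it. get_calibration takes no time and is no camera call; for the wrist camera it gives the pose at the moment of the call.
- robot.finish_job(): hands the job in; it is judged then, once.
The state is a dict: "t": time; "qpos": joint angles; "joint_vel": joint speeds; "tau": joint torques, N m; "tool_pos": TCP position; "tool_rot": TCP orientation; "force": force on the tool from outside, world axes, zero at the start; "torque": the same for the moment, N m; "finger_gap": finger opening in mm; "finger_force": force on a finger pad.
Only numpy, scipy, OpenCV 4.12 (cv2) and the standard library are available. Lean on these libraries where they do the work, as an engineer would, in place of code of your own. Each camera call takes 0.05 s, during which the arm holds its last target. There are 200 camera calls.

TASK

One praline in the tray of the white praline printer has slipped back out of its bay. Pull the tray out all the way to its stop, slide that praline forward into the empty middle bay until it sits square against the front fence like its two neighbours, then ease the tray fully home again with all three pralines still seated. Do not tip a praline over or disturb the bowl, the spice jar and the tin standing nearby.

Things in the scene. Friction and masses are not known exactly. Their poses are not given: they have to be found in the camera images.
- printer: white benchtop food printer, 250 mm wide, 225 mm deep, fixed on the 2.5 mm thick green mat; origin on the mat below the middle of its front opening, x points from its front to its back, y to its left, z up. The front part is 82 mm high above the table with a clear window; from x = 120 mm back rises a tower 173 mm high with a dark display
- tray (a joint): the printer's sliding tray: metres it is pulled out along the printer's -x, 0 = fully home, 0.160 = out at its stop. It starts fully home, slides with 2 to 3 N, stays where left, has no catch. Front panel 12 mm thick, 246 mm wide, 27 to 76 mm above the table; behind it an aluminium floor plate whose top is 31 mm above the table, 206 mm wide, to 210 mm behind the panel's outer face
- tray_handle (a point): middle of the bar of the steel hoop handle on the tray's front: a level bar 10 mm in diameter and 96 mm long, parallel to the printer's y, 58 mm above the table and 45 mm in front of the panel's outer face; the 40 mm gap between bar and panel is open above and below. Its axes are the printer's
- bay_middle (a point): middle bay: the point on the tray's floor under the centre of a praline seated there; axes as at the other bays, which lie 60 mm to either side. Black stops 8 mm high bound each bay: the fence's rear face at x = -12 mm, two side stops 29 mm apart to x = 0, then flaring to a mouth about 40 mm wide at x = +13 mm. Tray at its stop: the printer's front opening is at x = +105 mm
- bay_left (a point): left bay of the tray: the point on its floor under the centre of a praline seated there, 55 mm behind the panel's outer face. x points into the printer, y to the printer's left (robot's view), z up; it moves with the tray
- bay_right (a point): right bay of the tray: the point on its floor under the centre of a praline seated there, 55 mm behind the panel's outer face. x points into the printer, y to the printer's left (robot's view), z up; it moves with the tray
- praline_slipped: chocolate praline, 24 mm square and 16 mm high with slightly tapering sides, 11 g; origin at the centre of its underside, z up, x and y square to its sides; it starts on the tray floor 34 to 46 mm behind its place in the middle bay, up to 24 mm to either side and turned up to 0.5 rad, under the printer's cover until the tray is pulled out
- praline_left: chocolate praline, 24 mm square and 16 mm high with slightly tapering sides, 11 g; origin at the centre of its underside, z up, x and y square to its sides; it starts seated in the left bay and must end so
- praline_right: chocolate praline, 24 mm square and 16 mm high with slightly tapering sides, 11 g; origin at the centre of its underside, z up, x and y square to its sides; it starts seated in the right bay and must end so
- nib_bowl: bystander: small steel bowl of cocoa nibs, 76 mm across, 35 mm high, standing to the right of the printer's front; origin under its centre
- spice_jar: bystander: spice jar with a dark cap, 41 mm across, 105 mm high, to the right of the bowl; origin under its centre
- tin: bystander: food tin, 75 mm across, 58 mm high, to the left of the printer's front; origin under its centre

How it is judged (in metres and radians):
On the way, in this order (a step that is already met when the one before it is completed fails the run):
1. the tray is pulled out to its stop (value of joint tray above 0.154 m), for 0.2 s.
2. with the tray still out, the slipped praline sits in the middle bay against the fence (value of joint tray above 0.12 m and x of praline_slipped in the frame of bay_middle between -0.003 and 0.003 m and y of praline_slipped in the frame of bay_middle between -0.0035 and 0.0035 m and z of praline_slipped in the frame of bay_middle between -0.003 and 0.003 m and (angle between the x axis of praline_slipped and the x axis of bay_middle, either way round below 0.12 rad or angle between the x axis of praline_slipped and the y axis of bay_middle, either way round below 0.12 rad) and angle between praline_slipped's own z axis and vertical below 0.1 rad), for 0.2 s.
At the end, for the whole second after the job is handed in: The tray is fully home (within 4 mm) and at rest; each of the three pralines lies flat in its bay, at most 3 mm off the fence and 3.5 mm off the bay's centre line, square to within 0.12 rad (value of joint tray below 0.004 m and x of praline_slipped in the frame of bay_middle between -0.003 and 0.003 m and y of praline_slipped in the frame of bay_middle between -0.0035 and 0.0035 m and z of praline_slipped in the frame of bay_middle between -0.003 and 0.003 m and (angle between the x axis of praline_slipped and the x axis of bay_middle, either way round below 0.12 rad or angle between the x axis of praline_slipped and the y axis of bay_middle, either way round below 0.12 rad) and angle between each of praline_slipped, praline_left, praline_right's own z axis and vertical below 0.1 rad and x of praline_left in the frame of bay_left between -0.003 and 0.003 m and y of praline_left in the frame of bay_left between -0.0035 and 0.0035 m and z of praline_left in the frame of bay_left between -0.003 and 0.003 m and (angle between the x axis of praline_left and the x axis of bay_left, either way round below 0.12 rad or angle between the x axis of praline_left and the y axis of bay_left, either way round below 0.12 rad) and x of praline_right in the frame of bay_right between -0.003 and 0.003 m and y of praline_right in the frame of bay_right between -0.0035 and 0.0035 m and z of praline_right in the frame of bay_right between -0.003 and 0.003 m and (angle between the x axis of praline_right and the x axis of bay_right, either way round below 0.12 rad or angle between the x axis of praline_right and the y axis of bay_right, either way round below 0.12 rad) and linear speed of each of praline_slipped, praline_left, praline_right below 0.01 m/s); the robot touches nothing.
It fails at once if a praline is tipped over (angle between any of praline_slipped, praline_left, praline_right's own z axis and vertical above 0.6 rad).
It fails at once if the bowl, spice jar or tin is moved more than 20 mm or knocked over (distance of any of nib_bowl, spice_jar, tin from where it was at the start of the episode above 0.02 m or angle between any of nib_bowl, spice_jar, tin's own z axis and vertical above 0.3 rad).
It also fails if it takes over 70 s, if anything falls off the work surface, if the arm or the gripper's body presses on something with over 40 N, if the wrist force passes 120 N, or if a joint passes its speed limit or range.

## Working session

There is one attempt and no reset: what is moved stays moved. The work goes in short steps, Python scripts to look and compute and a tool call to move; the robot and the scene stay as the last step left them, time stands still between calls to the robot, and variables do not carry over. Pictures are saved under pics/ and viewed, at most 10 in all, crops included, and the job is handed in when it is done.

Besides the shell and the picture viewer there is one more tool, called after "Request:" by a JSON object that holds its "name" and its "arguments", one argument or row to a line. servo_tool: Moves the arm, as the interface text tells. Scaled input: -1 to 1 covers 500 mm each way for a shift and pi rad each way for a turn. Its arguments: {"type":"object","properties":{"delta_rot":{"type":"array","items":{"type":"array","items":{"type":"number","minimum":-1,"maximum":1}}},"slide":{"type":"array","items":{"type":"array","items":{"type":"number","minimum":-1,"maximum":1}}},"hand":{"type":"array","items":{"type":"number"}},"force":{"type":"number"}},"required":["delta_rot","slide","hand"]}

```bash
mkdir -p pics; cat > h.py <<'E'
import numpy as np, cv2
from workcell import state, imaging, robot
def snap(cam,name):
    K=imaging.get_calibration(cam); im=imaging.read_camera(cam)
    cv2.imwrite('pics/'+name+'.png',im[:,:,::-1]); np.savez('pics/'+name+'.npz',m=K['mtx'],T=K['cam_to_world']); return im
def ray(name,uv):
    d=np.load('pics/'+name+'.npz'); T=d['T']; r=np.linalg.inv(d['m'])@[uv[0],uv[1],1]
    return T[:3,3],T[:3,:3]@r
def atz(name,uv,z):
    o,r=ray(name,uv); return o+r*(z-o[2])/r[2]
def tri(obs):
    A=np.zeros((3,3));b=np.zeros(3)
    for n,uv in obs:
        o,r=ray(n,uv); r=r/np.linalg.norm(r); P=np.eye(3)-np.outer(r,r); A+=P;b+=P@o
    return np.linalg.solve(A,b)
def proj(name,p):
    d=np.load('pics/'+name+'.npz'); q=d['m']@(np.linalg.inv(d['T'])@np.append(p,1))[:3]; return q[:2]/q[2]
E
python3 - <<'E'
from h import *
a=snap('scene','s0');b=snap('top','t0')
s=state();print(s['t'],s['tool_pos'],s['tool_rot'],s['force'],s['finger_gap'])
for c in('scene','top','wrist'):print(c,imaging.get_calibration(c)['cam_to_world'].round(2))
E
```

```text
0.1 [156.98597424 526.71471567 255.48001688] [ 9.89517101e-01 -1.44413232e-01 -8.50951558e-05  8.47933938e-04] [ 0.26922654 -0.01898236 -0.30057227] 85.38725641884811
scene [[-7.10000e-01 -3.50000e-01  6.10000e-01 -3.45810e+02]
 [-7.00000e-01  3.80000e-01 -6.00000e-01  1.14458e+03]
 [-2.00000e-02 -8.60000e-01 -5.20000e-01  8.74320e+02]
 [ 0.00000e+00  0.00000e+00  0.00000e+00  1.00000e+00]]
top [[-1.40000e-01 -9.70000e-01  2.10000e-01  3.64660e+02]
 [-9.90000e-01  1.40000e-01 -3.00000e-02  2.22010e+02]
 [-0.00000e+00 -2.10000e-01 -9.80000e-01  1.20308e+03]
 [ 0.00000e+00  0.00000e+00  0.00000e+00  1.00000e+00]]
wrist [[-2.9000e-01 -9.2000e-01 -2.7000e-01  2.2395e+02]
 [-9.6000e-01  2.7000e-01  8.0000e-02  5.0660e+02]
 [ 0.0000e+00  2.8000e-01 -9.6000e-01  3.7420e+02]
 [ 0.0000e+00  0.0000e+00  0.0000e+00  1.0000e+00]]
```

View pics/s0.png

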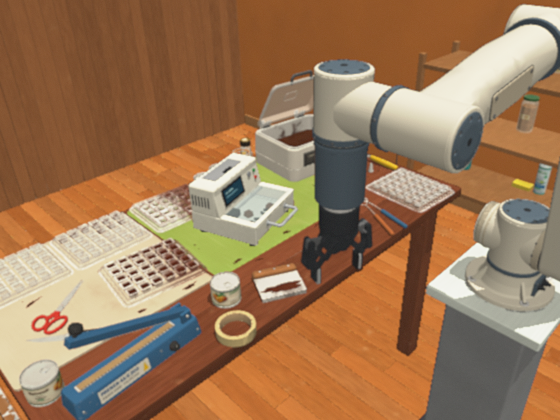

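View pics/t0.png

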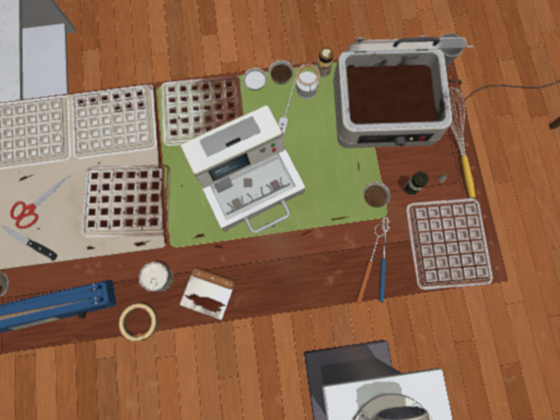

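The scene view shows the printer (240,195) with its handle at (285,215), and the tin at (225,290). In the top view the handle is near (270,218), the bowl at (376,195), the jar at (417,182) and the tin at (155,277). I'll enlarge a crop.

```bash
python3 - <<'E'
from h import *
a=cv2.imread('pics/t0.png')[100:240,170:320]; b=cv2.imread('pics/s0.png')[140:260,180:310]
a=cv2.resize(a,(600,560),interpolation=cv2.INTER_CUBIC)
cv2.imwrite('pics/c0.png',a)
for n,uv,z in [('t0',(248,228),58),('t0',(289,206),58),('t0',(376,190),35),('t0',(417,182),105),('t0',(155,270),58)]: print(uv,atz(n,uv,z).round(1))
E
```

```text
(248, 228) [582.7 297.7  58. ]
(289, 206) [627.4 180.1  58. ]
(376, 190) [644.4 -67.8  35. ]
(417, 182) [ 634.1 -161.4  105. ]
(155, 270) [505.2 553.6  58. ]
```

View pics/c0.png

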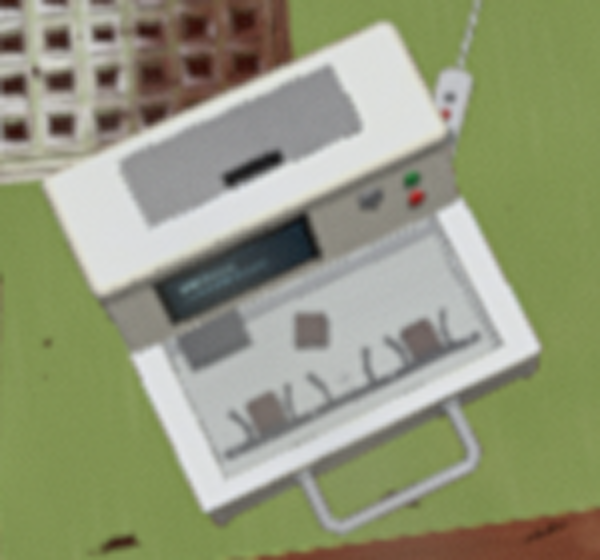

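The crop (4x, origin 170,100) gives the bar ends at (338,528) and (475,463). The slipped praline is at (311,330), the right praline at (420,337) and the left at (267,411). Next I'll work out the printer's frame and the hover move.

```bash
cat >> h.py <<'E'
from scipy.spatial.transform import Rotation as R
def down(yaw):  # tool z down, tool x at yaw
    return R.from_euler('z',yaw)*R.from_euler('x',np.pi)
E
python3 - <<'E'
from h import *
f=lambda u,v:(170+u/4-.375,100+v/4-.375)
P=lambda u,v,z:atz('t0',f(u,v),z)
a,b=P(338,528,58),P(475,463,58)
print(a,b,(a+b)/2,np.linalg.norm(a-b))
for p,q,z in [((228,453),(478,338),39),((267,411),(420,337),47),((45,183),(388,22),173),((210,510),(540,348),82),((338,528),(475,463),58)]:
    d=P(*p,z)-P(*q,z); print(np.linalg.norm(d),np.arctan2(-d[0],d[1]))
print('slip',P(311,330,47),P(420,337,47),P(267,411,47))
print(R.from_quat(state()['tool_rot']).as_matrix().round(3))
E
```

```text
[570.57944034 282.57528083  58.        ] [601.91246912 185.37927729  58.        ] [586.24595473 233.97727906  58.        ] 102.121602990582
190.75155813323278 0.3058110656844378
117.36137225233382 0.32708144649423165
241.65807855459562 0.33218676126981317
244.52280512978865 0.32953968298162606
102.121602990582 0.3118508811973672
slip [713.4415729  284.62643999  47.        ] [697.91110014 210.34410733  47.        ] [660.20517074 321.48345493  47.        ]
[[ 0.958 -0.286 -0.   ]
 [-0.286 -0.958 -0.002]
 [ 0.     0.002 -1.   ]]
```

Request:
{"name": "servo_tool", "arguments": {
  "delta_rot": [
    [0,0,-0.031],
    [0,0,-0.031],
    [0,0,-0.031],
    [0,0,-0.031],
    [0,0,-0.031],
    [0,0,-0.031],
    [0,0,-0.031],
    [0,0,-0.031],
    [0,0,-0.031],
    [0,0,-0.026]
  ],
  "slide": [
    [0.08,-0.054,0],
    [0.08,-0.054,0],
    [0.08,-0.054,0],
    [0.08,-0.054,0],
    [0.08,-0.054,0],
    [0.08,-0.054,0],
    [0.08,-0.054,0],
    [0.08,-0.054,0],
    [0.08,-0.054,0],
    [0.08,-0.054,0]
  ],
  "hand": [0.5,0.5,0.5,0.5,0.5,0.5,0.5,0.5,0.5,0.5]
}}

```text
t: 1.1
tool_pos: [558.4, 255.6, 255.8]
tool_rot: [0.81, -0.586, -0.0, 0.0]
force: [1.0, 0.9, 0.7]
finger_gap: 42.4
finger_force: 0.0
```

Request:
{"name": "servo_tool", "arguments": {
  "delta_rot": [
    [0,0,0],
    [0,0,0],
    [0,0,0]
  ],
  "slide": [
    [0.058,-0.046,0],
    [0,0,0],
    [0,0,0]
  ],
  "hand": [0.5,0.5,0.5]
}}

```text
t: 1.4
tool_pos: [586.4, 233.4, 255.2]
tool_rot: [0.811, -0.585, -0.0, 0.001]
force: [0.2, 0.8, -0.4]
finger_gap: 42.5
finger_force: 0.0
```

```bash
python3 - <<'E'
from h import *
snap('wrist','w1')
s=state();print(s['t'],s['tool_pos'],s['qpos'].round(2) if hasattr(s['qpos'],'round') else s['qpos'],s['force'],s['finger_gap'])
print(R.from_quat(s['tool_rot']).as_matrix().round(3)); print(np.load('pics/w1.npz')['T'].round(2))
print([proj('w1',p) for p in ([586,234,58],[570,282.6,58],[602,185.4,58])])
E
```

```text
1.45 [585.86874806 234.07734647 255.67604853] [ 0.63  0.42  0.34 -0.   -1.5  -0.3 ] [-0.87575897  0.09403056 -0.17203084] 42.67345616666795
[[ 0.317 -0.948 -0.001]
 [-0.948 -0.317 -0.   ]
 [-0.     0.001 -1.   ]]
[[-9.5000e-01 -3.0000e-01 -9.0000e-02  6.0835e+02]
 [-3.2000e-01  9.1000e-01  2.6000e-01  1.6655e+02]
 [ 0.0000e+00  2.8000e-01 -9.6000e-01  3.7390e+02]
 [ 0.0000e+00  0.0000e+00  0.0000e+00  1.0000e+00]]
[array([279.09852773, 192.34864349]), array([278.99813104, 235.20291996]), array([279.20816486, 145.55008849])]
```

View pics/w1.png

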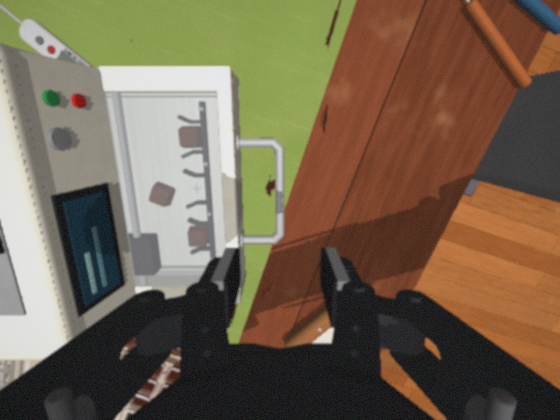

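The bar is at column 280, rows 143–241. That matches the top-view prediction (279,192) to 1 px at z=58, and it runs parallel to the pads. I'll descend and grip it.

Request:
{"name": "servo_tool", "arguments": {
  "delta_rot": [
    [0,0,0],
    [0,0,0],
    [0,0,0],
    [0,0,0],
    [0,0,0],
    [0,0,0],
    [0,0,0]
  ],
  "slide": [
    [0,0,-0.08],
    [0,0,-0.08],
    [0,0,-0.08],
    [0,0,-0.06],
    [0,0,-0.06],
    [0,0,-0.022],
    [0,0,0]
  ],
  "hand": [0.4,0.4,0.4,0.4,0.4,0.4,0.4]
}}

```text
t: 2.15
tool_pos: [584.7, 234.4, 64.2]
tool_rot: [0.812, -0.584, -0.001, 0.001]
force: [-0.8, -0.5, 0.4]
finger_gap: 34.3
finger_force: 0.0
```

Request:
{"name": "servo_tool", "arguments": {
  "delta_rot": [
    [0,0,0],
    [0,0,0],
    [0,0,0],
    [0,0,0],
    [0,0,0]
  ],
  "slide": [
    [0,0,0],
    [0,0,0],
    [0,0,0],
    [0,0,0],
    [0,0,0]
  ],
  "hand": [0,0,0,0,0],
  "force": 40
}}

```text
t: 2.65
tool_pos: [586.5, 234.8, 67.5]
tool_rot: [0.812, -0.584, 0.0, -0.001]
force: [-4.3, 1.1, 6.2]
finger_gap: 8.3
finger_force: 39.3
```

Request:
{"name": "servo_tool", "arguments": {
  "delta_rot": [
    [0,0,0],
    [0,0,0],
    [0,0,0],
    [0,0,0],
    [0,0,0],
    [0,0,0],
    [0,0,0],
    [0,0,0],
    [0,0,0],
    [0,0,0]
  ],
  "slide": [
    [-0.006,-0.002,0],
    [-0.012,-0.004,0],
    [-0.018,-0.006,0],
    [-0.024,-0.008,0],
    [-0.024,-0.008,0],
    [-0.024,-0.008,0],
    [-0.024,-0.008,0],
    [-0.024,-0.008,0],
    [-0.024,-0.008,0],
    [-0.024,-0.008,0]
  ],
  "hand": [0,0,0,0,0,0,0,0,0,0]
}}

```text
t: 3.65
tool_pos: [485.8, 201.1, 67.5]
tool_rot: [0.812, -0.584, 0.001, -0.003]
force: [2.5, 2.0, 7.2]
finger_gap: 8.1
finger_force: 39.7
```

Request:
{"name": "servo_tool", "arguments": {
  "delta_rot": [
    [0,0,0],
    [0,0,0],
    [0,0,0],
    [0,0,0],
    [0,0,0],
    [0,0,0],
    [0,0,0],
    [0,0,0],
    [0,0,0],
    [0,0,0]
  ],
  "slide": [
    [-0.024,-0.008,0],
    [-0.024,-0.008,0],
    [-0.018,-0.006,0],
    [-0.012,-0.004,0],
    [-0.008,-0.0027,0],
    [-0.006,-0.002,0],
    [-0.006,-0.002,0],
    [0,0,0],
    [0,0,0],
    [0,0,0]
  ],
  "hand": [0,0,0,0,0,0,0,0,0,0]
}}

```text
t: 4.65
tool_pos: [436.6, 184.7, 67.4]
tool_rot: [0.812, -0.584, 0.001, -0.002]
force: [-1.7, 1.6, 11.1]
finger_gap: 8.1
finger_force: 40.1
```

Request:
{"name": "servo_tool", "arguments": {
  "delta_rot": [
    [0,0,0],
    [0,0,0],
    [0,0,0],
    [0,0,0],
    [0,0,0]
  ],
  "slide": [
    [-0.004,-0.0013,0],
    [-0.004,-0.0013,0],
    [-0.002,-0.0007,0],
    [0,0,0],
    [0,0,0]
  ],
  "hand": [0,0,0,0,0]
}}

```text
t: 5.15
tool_pos: [434.5, 184.0, 67.5]
tool_rot: [0.812, -0.584, 0.003, -0.005]
force: [12.2, 0.8, -1.3]
finger_gap: 8.7
finger_force: 39.1
```

```bash
python3 - <<'E'
from h import *
s=state();print(s['t'],s['tool_pos'],s['force'],s['finger_gap'])
E
```

```text
5.15 [434.48003143 184.0381035   67.51577669] [12.22013276  0.83382706 -1.29167856] 8.705033179977166
```

Request:
{"name": "servo_tool", "arguments": {
  "delta_rot": [
    [0,0,0],
    [0,0,0],
    [0,0,0],
    [0,0,0],
    [0,0,-0.045],
    [0,0,-0.045],
    [0,0,-0.045],
    [0,0,-0.045],
    [0,0,-0.045],
    [0,0,-0.045]
  ],
  "slide": [
    [0,0,0],
    [0,0,0],
    [0,0,0],
    [0,0,0.06],
    [0,0,0.08],
    [0,0,0.08],
    [0,0,0.08],
    [0.06,0.02,0.03],
    [0.06,0.02,0],
    [0.06,0.02,0]
  ],
  "hand": [0.4,0.4,0.4,0.4,0.4,0.4,0.4,0.4,0.4,0.4]
}}

```text
t: 6.15
tool_pos: [520.8, 212.4, 230.9]
tool_rot: [-0.497, 0.868, 0.0, 0.0]
force: [0.4, 0.2, 0.7]
finger_gap: 34.2
finger_force: 0.0
```

Request:
{"name": "servo_tool", "arguments": {
  "delta_rot": [
    [0,0,-0.045],
    [0,0,-0.045],
    [0,0,-0.045],
    [0,0,-0.045],
    [0,0,-0.045],
    [0,0,-0.005],
    [0,0,0],
    [0,0,0]
  ],
  "slide": [
    [0.06,0.021,0],
    [0,0,0],
    [0,0,0],
    [0,0,0],
    [0,0,0],
    [0,0,0],
    [0,0,0],
    [0,0,0]
  ],
  "hand": [0.4,0.4,0.4,0.4,0.4,0.4,0.4,0.4]
}}

```text
t: 6.95
tool_pos: [549.9, 222.5, 230.1]
tool_rot: [-0.162, 0.987, -0.0, -0.0]
force: [0.3, -0.2, -0.3]
finger_gap: 34.1
finger_force: 0.0
```

```bash
python3 - <<'E'
from h import *
im=snap('wrist','w2')
snap('top','t2')
s=state();print(s['t'],s['tool_pos'],s['qpos'],s['finger_gap'])
print(R.from_quat(s['tool_rot']).as_matrix().round(3)); print(np.load('pics/w2.npz')['T'].round(2))
print([proj('w2',p) for p in ([529.3,215.9,31],[561.7,233.6,47])])
E
```

```text
7.05 [550.03744752 222.52469767 230.2361057 ] [ 6.47656796e-01  3.49588122e-01  1.73880422e-01 -4.56016368e-05
 -1.39528128e+00 -1.89394041e+00] 34.244231942221404
[[-0.948 -0.319 -0.   ]
 [-0.319  0.948 -0.   ]
 [ 0.    -0.    -1.   ]]
[[-3.2000e-01  9.1000e-01  2.6000e-01  4.8301e+02]
 [ 9.5000e-01  3.1000e-01  9.0000e-02  1.9984e+02]
 [ 0.0000e+00  2.8000e-01 -9.6000e-01  3.4888e+02]
 [ 0.0000e+00  0.0000e+00  0.0000e+00  1.0000e+00]]
[array([279.91441262, 173.10019387]), array([285.83517262, 208.74933448])]
```

View pics/w2.png

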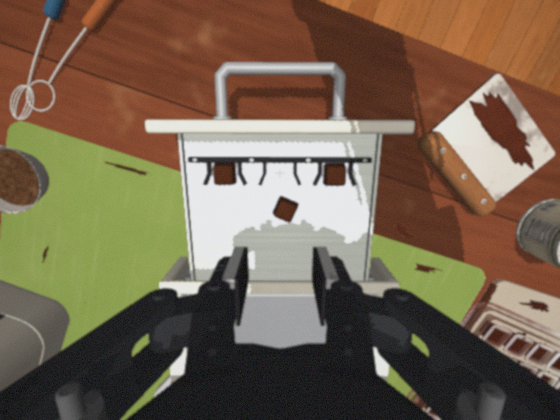

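The view is clear: the slipped praline is at (286,209), the neighbours at (225,174) and (335,174), and the fence is at row 160. I'll enlarge it.

```bash
python3 - <<'E'
from h import *
a=cv2.imread('pics/w2.png')[140:240,190:380]
cv2.imwrite('pics/c2.png',cv2.resize(a,None,fx=4.2,fy=4.2,interpolation=cv2.INTER_CUBIC))
E
```

```text
(no output)
```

View pics/c2.png

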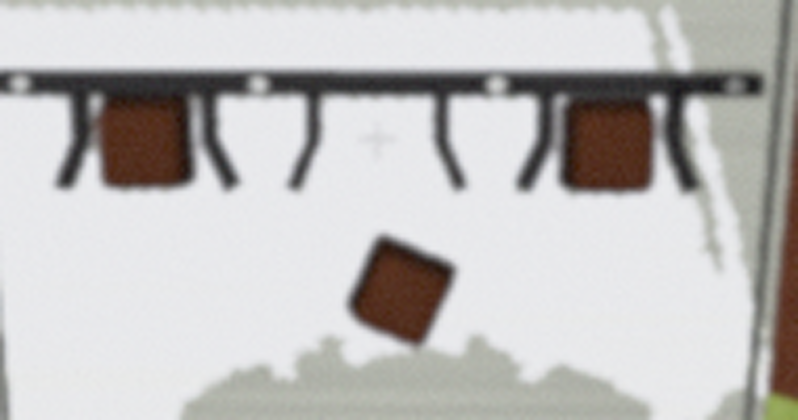

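```bash
python3 - <<'E'
from h import *
g=lambda u,v:(190+(u+.5)/4.2-.5,140+(v+.5)/4.2-.5)
X=np.array([.948,.319,0]);Y=np.array([-.319,.948,0])
b=atz('w2',g(378,139),31);print('bay',b)
for q in [(147,143),(610,145),(402,290)]:
    p=atz('w2',g(*q),46);print(p,(p-b)@X,(p-b)@Y)
c=[atz('w2',g(*q),46) for q in [(383,238),(455,270),(420,345),(350,308)]]
m=sum(c)/4;print('slip',m,(m-b)@X,(m-b)@Y)
for i in range(4):
    d=c[(i+1)%4]-c[i];print(np.linalg.norm(d),np.degrees(np.arctan2(d@Y,d@X)))
# fence line angle
d=atz('w2',g(740,84),39)-atz('w2',g(20,83),39);print('fence yaw',np.arctan2(-d[0],d[1]), np.linalg.norm(d))
# heights by two views: brown blobs in the top picture
im=cv2.imread('pics/t2.png');h=cv2.cvtColor(im,cv2.COLOR_BGR2HSV)
for q in [(147,143),(610,145),(402,290)]:
    u,v=proj('t2',atz('w2',g(*q),46)).round().astype(int)
    w=im[v-7:v+8,u-7:u+8].astype(float); r=np.clip(130-w.mean(2),0,None)*1
    n,l,st,ce=cv2.connectedComponentsWithStats((w.mean(2)<135).astype(np.uint8))
    print(u,v,st.tolist(),(ce+[u-7,v-7]).round(1).tolist())
    k=[i for i in range(1,n)]
    if k:
        i=min(k,key=lambda i:np.linalg.norm(ce[i]-7)); print('tri',tri([('w2',g(*q)),('t2',ce[i]+[u-7,v-7])]))
E
```

```text
bay [528.99934591 215.45457529  31.        ]
[546.27811729 160.22866415  46.        ] -1.2367903893111354 -57.86609183324139
[509.66503657 270.29887602  46.        ] -0.8335933185093971 58.160041765146595
[562.0468268  233.16379797  46.        ] 36.97825392088617 6.24619669428251
slip [562.20745939 233.21916178  46.        ] 37.148194668156535 6.247439789628581
20.424486940397127 65.5314068426399
22.201042609020668 -23.405451656194124
20.9355157977186 -118.92563078928981
20.570320559873863 155.43170855461014
fence yaw 0.32414555415589597 182.04545649468247
300 235 [[0, 0, 15, 15, 97], [0, 0, 15, 15, 128]] [[298.9, 233.7], [300.9, 236.0]]
tri [542.58210768 161.00347422  58.04606333]
262 254 [[0, 0, 15, 15, 93], [0, 1, 15, 14, 132]] [[262.1, 252.1], [261.9, 255.3]]
tri [508.2617997  270.95232329  41.60267681]
273 233 [[0, 6, 15, 9, 83], [0, 0, 15, 12, 142]] [[273.7, 237.3], [272.6, 230.5]]
tri [572.71741714 235.14751495  13.0821415 ]
```

Bay middle is at (529,215.5). The slipped praline is at (562,233), which is x=+37, y=+6 in the bay frame, turned about -25°. I'll turn the tool to match it, descend and grip gently.

Request:
{"name": "servo_tool", "arguments": {
  "delta_rot": [
    [0,0,-0.046],
    [0,0,-0.046],
    [0,0,-0.046],
    [0,0,0],
    [0,0,0],
    [0,0,0],
    [0,0,0],
    [0,0,0],
    [0,0,0],
    [0,0,0]
  ],
  "slide": [
    [0.012,0.01,0],
    [0.012,0.0114,0],
    [0,0,-0.06],
    [0,0,-0.08],
    [0,0,-0.08],
    [0,0,-0.06],
    [0,0,-0.03],
    [0,0,-0.02],
    [0,0,-0.01],
    [0,0,0]
  ],
  "hand": [0.5,0.5,0.5,0.5,0.5,0.5,0.5,0.5,0.5,0.5]
}}

```text
t: 8.05
tool_pos: [562.3, 233.4, 60.3]
tool_rot: [0.055, 0.998, 0.0, 0.0]
force: [0.7, 0.4, -0.3]
finger_gap: 42.7
finger_force: 0.0
```

Request:
{"name": "servo_tool", "arguments": {
  "delta_rot": [
    [0,0,0],
    [0,0,0],
    [0,0,0],
    [0,0,0],
    [0,0,0]
  ],
  "slide": [
    [0,0,0],
    [0,0,0],
    [0,0,0],
    [0,0,0],
    [0,0,0]
  ],
  "hand": [0.32,0.29,0.26,0.2,0.2],
  "force": 20
}}

```text
t: 8.55
tool_pos: [562.7, 233.6, 61.4]
tool_rot: [0.055, 0.998, 0.0, 0.001]
force: [-1.0, 1.2, 6.2]
finger_gap: 21.6
finger_force: 19.9
```

Request:
{"name": "servo_tool", "arguments": {
  "delta_rot": [
    [0,0,0.023],
    [0,0,0.023],
    [0,0,0.023],
    [0,0,0.023],
    [0,0,0.023],
    [0,0,0.023],
    [0,0,0],
    [0,0,0]
  ],
  "slide": [
    [-0.004,-0.004,0],
    [-0.004,-0.004,0],
    [-0.004,-0.004,0],
    [-0.004,-0.004,0],
    [-0.003,-0.004,0],
    [0,0,0],
    [0,0,0],
    [0,0,0]
  ],
  "hand": [0.2,0.2,0.2,0.2,0.2,0.2,0.2,0.2]
}}

```text
t: 9.35
tool_pos: [553.6, 223.6, 61.4]
tool_rot: [-0.16, 0.987, 0.0, 0.001]
force: [-0.2, -0.5, 5.9]
finger_gap: 21.5
finger_force: 20.0
```

Request:
{"name": "servo_tool", "arguments": {
  "delta_rot": [
    [0,0,0],
    [0,0,0],
    [0,0,0],
    [0,0,0],
    [0,0,0],
    [0,0,0],
    [0,0,0],
    [0,0,0]
  ],
  "slide": [
    [0,0,0],
    [0,0,0],
    [0,0,0],
    [0,0,0.04],
    [0,0,0.06],
    [0.04,0.0135,0.06],
    [0.04,0.0135,0.02],
    [0,0,0]
  ],
  "hand": [0.3,0.35,0.4,0.4,0.4,0.2,0,0]
}}

```text
t: 10.15
tool_pos: [595.0, 237.6, 151.8]
tool_rot: [-0.16, 0.987, 0.001, 0.002]
force: [0.2, 1.0, -0.3]
finger_gap: -0.4
finger_force: 0.0
```

```bash
python3 - <<'E'
from h import *
snap('wrist','w3')
s=state();print(s['t'],s['tool_pos'],s['tool_rot'],s['finger_gap'],s['force'])
b=np.array([529,215.5,31]);X=np.array([.948,.319,0])
print(proj('w3',b),proj('w3',b+25*X+[0,0,15]))
u,v=proj('w3',b+20*X).astype(int);u0=u-110;v0=max(0,v-75);print(u0,v0)
cv2.imwrite('pics/c3.png',cv2.resize(cv2.imread('pics/w3.png')[v0:v0+150,u0:u0+200],None,fx=4,fy=4,interpolation=cv2.INTER_CUBIC))
E
```

```text
10.2 [593.23928249 237.05258823 150.11782664] [-1.60284716e-01  9.87070772e-01  2.67733950e-04  1.68387652e-04] 0.013690379550875546 [-0.61736945 -0.89149924 -0.39339358]
[279.42450892 127.64821864] [279.51777695 161.53694462]
169 78
```

View pics/c3.png

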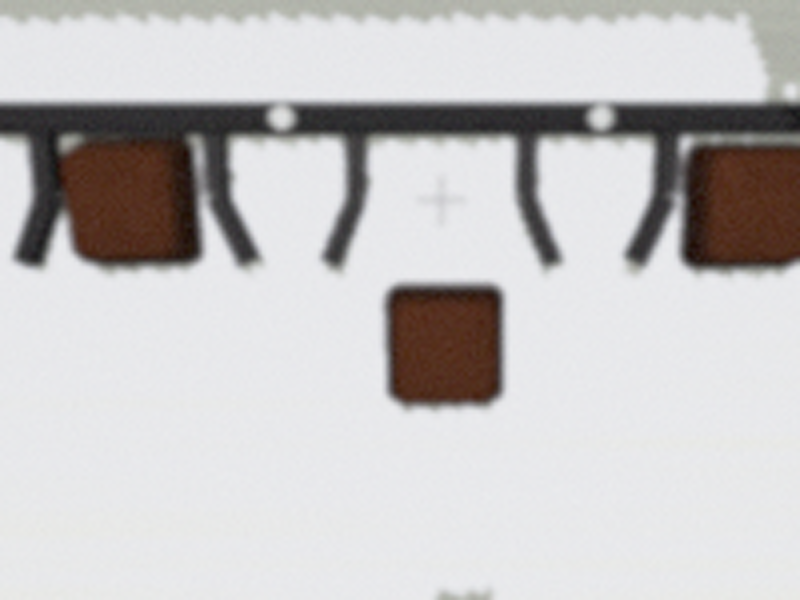

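The praline now sits square at crop (445,345), in line with the cross at (441,200). I'll lower the shut fingers behind it and push it forward.

Request:
{"name": "servo_tool", "arguments": {
  "delta_rot": [
    [0,0,0],
    [0,0,0],
    [0,0,0],
    [0,0,0],
    [0,0,0],
    [0,0,0],
    [0,0,0],
    [0,0,0],
    [0,0,0],
    [0,0,0]
  ],
  "slide": [
    [0,0,-0.06],
    [0,0,-0.06],
    [0,0,-0.04],
    [0,0,-0.02],
    [-0.011,-0.0037,0],
    [-0.011,-0.0037,0],
    [-0.0076,-0.0026,0],
    [-0.0057,-0.0019,0],
    [-0.0057,-0.0019,0],
    [-0.0057,-0.0019,0]
  ],
  "hand": [0,0,0,0,0,0,0,0,0,0]
}}

```text
t: 11.2
tool_pos: [569.3, 229.0, 60.8]
tool_rot: [-0.161, 0.987, 0.0, 0.0]
force: [0.0, 0.3, -0.2]
finger_gap: 0.1
finger_force: 0.1
```

Request:
{"name": "servo_tool", "arguments": {
  "delta_rot": [
    [0,0,0],
    [0,0,0],
    [0,0,0],
    [0,0,0],
    [0,0,0],
    [0,0,0],
    [0,0,0],
    [0,0,0]
  ],
  "slide": [
    [-0.0057,-0.0019,0],
    [-0.0057,-0.0019,0],
    [-0.0057,-0.0019,0],
    [-0.0057,-0.0019,0],
    [-0.0038,-0.0013,0],
    [-0.0038,-0.0013,0],
    [0,0,0],
    [0,0,0]
  ],
  "hand": [0,0,0,0,0,0,0,0]
}}

```text
t: 12.0
tool_pos: [554.1, 223.8, 60.3]
tool_rot: [-0.161, 0.987, -0.0, -0.0]
force: [-0.1, -0.1, 0.9]
finger_gap: 0.1
finger_force: 0.0
```

```bash
cat > st.py <<'E'
from h import *
s=state();d=s['tool_pos']-np.array([529,215.5,0]);print(s['t'],s['tool_pos'],'x',d[0]*.948+d[1]*.319,'y',-d[0]*.319+d[1]*.948,s['force'])
E
python3 st.py
```

```text
12.0 [554.05514065 223.80923813  60.2630099 ] x 26.40292029991546 y -0.1154321149568096 [-0.11279559 -0.12941426  0.92381453]
```

Request:
{"name": "servo_tool", "arguments": {
  "delta_rot": [
    [0,0,0],
    [0,0,0],
    [0,0,0],
    [0,0,0]
  ],
  "slide": [
    [-0.0019,-0.0006,0],
    [-0.0019,-0.0006,0],
    [-0.0019,-0.0006,0],
    [0,0,0]
  ],
  "hand": [0,0,0,0]
}}

```text
t: 12.4
tool_pos: [551.1, 222.9, 60.3]
tool_rot: [-0.161, 0.987, 0.0, -0.0]
force: [-0.0, 0.0, -0.3]
finger_gap: 0.3
finger_force: 0.0
```

Request:
{"name": "servo_tool", "arguments": {
  "delta_rot": [
    [0,0,0],
    [0,0,0],
    [0,0,0],
    [0,0,0]
  ],
  "slide": [
    [-0.001,-0.0003,0],
    [-0.001,-0.0003,0],
    [0,0,0],
    [0,0,0]
  ],
  "hand": [0,0,0,0]
}}

```text
t: 12.8
tool_pos: [550.6, 222.8, 60.5]
tool_rot: [-0.161, 0.987, 0.0, 0.0]
force: [1.4, 0.7, 0.3]
finger_gap: 0.0
finger_force: 0.7
```

```bash
python3 st.py
```

```text
12.8 [550.60523076 222.83316089  60.51515556] x 22.821037085149154 y 0.05976791581248886 [1.43354038 0.69300521 0.25161077]
```

Request:
{"name": "servo_tool", "arguments": {
  "delta_rot": [
    [0,0,0],
    [0,0,0],
    [0,0,0]
  ],
  "slide": [
    [-0.0012,-0.0004,0],
    [0,0,0],
    [0,0,0]
  ],
  "hand": [0,0,0]
}}

```text
t: 13.1
tool_pos: [550.3, 222.8, 60.7]
tool_rot: [-0.161, 0.987, 0.0, 0.001]
force: [3.3, 0.4, 1.7]
finger_gap: -0.3
finger_force: 1.8
```

```bash
python3 st.py
```

```text
13.1 [550.30598354 222.80458041  60.72655336] x 22.528233545752983 y 0.12813347761583227 [3.31900042 0.3783814  1.68621687]
```

Contact force is rising and the motion has stopped, so the praline is against the fence. I'll back off, rise and look.

Request:
{"name": "servo_tool", "arguments": {
  "delta_rot": [
    [0,0,0],
    [0,0,0],
    [0,0,0],
    [0,0,0],
    [0,0,0],
    [0,0,0],
    [0,0,0],
    [0,0,0]
  ],
  "slide": [
    [0.01,0.0034,0],
    [0.02,0.0067,0],
    [0.02,0.0067,0.04],
    [0.02,0.0067,0.07],
    [0.014,0.005,0.07],
    [0,0,0],
    [0,0,0],
    [0,0,0]
  ],
  "hand": [0,0,0,0,0,0,0,0]
}}

```text
t: 13.9
tool_pos: [590.5, 236.1, 148.6]
tool_rot: [-0.161, 0.987, -0.0, -0.002]
force: [-0.4, 0.5, -0.3]
finger_gap: 0.1
finger_force: 0.0
```

```bash
python3 - <<'E'
from h import *
snap('wrist','w4')
b=np.array([529,215.5,31])
u,v=proj('w4',b).astype(int);u0=u-130;v0=max(0,v-50);print(u0,v0,state()['tool_pos'])
cv2.imwrite('pics/c4.png',cv2.resize(cv2.imread('pics/w4.png')[v0:v0+100,u0:u0+260],None,fx=3,fy=3,interpolation=cv2.INTER_CUBIC))
E
```

```text
149 85 [590.49880109 236.10338165 148.49905957]
```

View pics/c4.png

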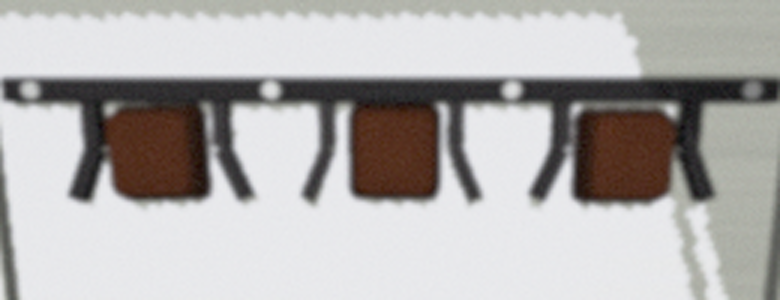

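All three are seated: the middle one at crop (395,150), with its neighbours unchanged. Now I'll go in front of the handle and push the tray home with the shut fingers.

Request:
{"name": "servo_tool", "arguments": {
  "delta_rot": [
    [0,0,0],
    [0,0,0],
    [0,0,0],
    [0,0,0],
    [0,0,0],
    [0,0,0],
    [0,0,0],
    [0,0,0],
    [0,0,0]
  ],
  "slide": [
    [-0.074,-0.0249,0.02],
    [-0.074,-0.0249,0],
    [-0.074,-0.0249,0],
    [-0.074,-0.0249,0],
    [-0.074,-0.0249,0],
    [0,0,-0.07],
    [0,0,-0.07],
    [0,0,-0.05],
    [0,0,0]
  ],
  "hand": [0,0,0,0,0,0,0,0,0]
}}

```text
t: 14.85
tool_pos: [403.7, 172.1, 61.8]
tool_rot: [-0.16, 0.987, -0.002, -0.004]
force: [-0.2, -0.3, -0.0]
finger_gap: -0.1
finger_force: 0.0
```

Request:
{"name": "servo_tool", "arguments": {
  "delta_rot": [
    [0,0,0],
    [0,0,0],
    [0,0,0],
    [0,0,0],
    [0,0,0],
    [0,0,0],
    [0,0,0],
    [0,0,0],
    [0,0,0],
    [0,0,0]
  ],
  "slide": [
    [0.0076,0.0026,0],
    [0.0076,0.0026,0],
    [0.0057,0.0019,0],
    [0.0057,0.0019,0],
    [0.0076,0.0026,0],
    [0.0095,0.0032,0],
    [0.0114,0.0038,0],
    [0.0133,0.0045,0],
    [0.0152,0.0051,0],
    [0.0152,0.0051,0]
  ],
  "hand": [0,0,0,0,0,0,0,0,0,0]
}}

```text
t: 15.85
tool_pos: [456.7, 191.2, 65.2]
tool_rot: [-0.161, 0.987, -0.0, -0.0]
force: [-2.1, -1.7, 1.3]
finger_gap: 0.1
finger_force: 1.3
```

```bash
python3 st.py
```

```text
15.85 [456.71564901 191.17164287  65.22449234] x -76.28631066619383 y -0.004574594669300325 [-2.06868705 -1.69731995  1.29172856]
```

Request:
{"name": "servo_tool", "arguments": {
  "delta_rot": [
    [0,0,0],
    [0,0,0],
    [0,0,0],
    [0,0,0],
    [0,0,0],
    [0,0,0],
    [0,0,0],
    [0,0,0],
    [0,0,0],
    [0,0,0]
  ],
  "slide": [
    [0.0152,0.0051,0],
    [0.0152,0.0051,0],
    [0.0152,0.0051,0],
    [0.0152,0.0051,0],
    [0.0152,0.0051,0],
    [0.0152,0.0051,0],
    [0.0152,0.0051,0],
    [0.0152,0.0051,0],
    [0.0152,0.0051,0],
    [0.0152,0.0051,0]
  ],
  "hand": [0,0,0,0,0,0,0,0,0,0]
}}

```text
t: 16.85
tool_pos: [532.6, 216.7, 65.2]
tool_rot: [-0.161, 0.987, -0.0, -0.0]
force: [-1.6, -3.2, 1.4]
finger_gap: -0.3
finger_force: 1.3
```

Request:
{"name": "servo_tool", "arguments": {
  "delta_rot": [
    [0,0,0],
    [0,0,0],
    [0,0,0],
    [0,0,0],
    [0,0,0],
    [0,0,0],
    [0,0,0],
    [0,0,0],
    [0,0,0],
    [0,0,0]
  ],
  "slide": [
    [0.0133,0.0045,0],
    [0.0114,0.0038,0],
    [0.0095,0.0032,0],
    [0.0076,0.0026,0],
    [0.0057,0.0019,0],
    [0.0038,0.0013,0],
    [0.0038,0.0013,0],
    [0.0038,0.0013,0],
    [0,0,0],
    [0,0,0]
  ],
  "hand": [0,0,0,0,0,0,0,0,0,0]
}}

```text
t: 17.85
tool_pos: [561.7, 226.9, 65.4]
tool_rot: [-0.161, 0.987, 0.0, 0.0]
force: [-1.5, -0.2, 0.4]
finger_gap: -0.1
finger_force: 0.5
```

```bash
python3 st.py
```

```text
17.85 [561.716803   226.88305164  65.3863045 ] x 34.646722719314006 y 0.35447279610376015 [-1.49028064 -0.19855834  0.369172  ]
```

10 mm remain, so I'll go slowly.

Request:
{"name": "servo_tool", "arguments": {
  "delta_rot": [
    [0,0,0],
    [0,0,0],
    [0,0,0],
    [0,0,0],
    [0,0,0],
    [0,0,0]
  ],
  "slide": [
    [0.0038,0.0013,0],
    [0.0038,0.0013,0],
    [0.0038,0.0013,0],
    [0.0028,0.001,0],
    [0.0019,0.0006,0],
    [0,0,0]
  ],
  "hand": [0,0,0,0,0,0]
}}

```text
t: 18.45
tool_pos: [569.9, 229.5, 65.4]
tool_rot: [-0.161, 0.987, 0.0, 0.0]
force: [-1.5, -0.1, 0.1]
finger_gap: -0.1
finger_force: 0.5
```

Request:
{"name": "servo_tool", "arguments": {
  "delta_rot": [
    [0,0,0],
    [0,0,0],
    [0,0,0],
    [0,0,0]
  ],
  "slide": [
    [0.0015,0.0005,0],
    [0.0015,0.0005,0],
    [0,0,0],
    [0,0,0]
  ],
  "hand": [0,0,0,0]
}}

```text
t: 18.85
tool_pos: [571.2, 229.9, 65.4]
tool_rot: [-0.161, 0.987, 0.0, 0.0]
force: [-1.3, 0.5, 0.2]
finger_gap: -0.3
finger_force: 0.7
```

```bash
python3 st.py
```

```text
18.85 [571.16408579 229.90476656  65.36566427] x 44.56667386593985 y 0.2053753326475416 [-1.34634936  0.52112981  0.18783415]
```

Request:
{"name": "servo_tool", "arguments": {
  "delta_rot": [
    [0,0,0],
    [0,0,0],
    [0,0,0],
    [0,0,0]
  ],
  "slide": [
    [0.0019,0.0006,0],
    [0.0019,0.0006,0],
    [0,0,0],
    [0,0,0]
  ],
  "hand": [0,0,0,0]
}}

```text
t: 19.25
tool_pos: [571.6, 229.9, 65.2]
tool_rot: [-0.161, 0.987, -0.0, -0.001]
force: [-7.7, -0.4, 4.5]
finger_gap: -0.1
finger_force: 3.5
```

Request:
{"name": "servo_tool", "arguments": {
  "delta_rot": [
    [0,0,0],
    [0,0,0],
    [0,0,0],
    [0,0,0]
  ],
  "slide": [
    [0.0019,0.0006,0],
    [0.0019,0.0006,0],
    [0,0,0],
    [0,0,0]
  ],
  "hand": [0,0,0,0]
}}

```text
t: 19.65
tool_pos: [571.7, 229.9, 65.0]
tool_rot: [-0.161, 0.987, -0.001, -0.003]
force: [-13.2, -0.7, 7.5]
finger_gap: 0.0
finger_force: 6.4
```

```bash
python3 st.py
```

```text
19.65 [571.7131578  229.91568872  65.02571873] x 45.09067829500952 y 0.04057556725574685 [-13.24646337  -0.74200443   7.50460241]
```

The tray is at its home stop: 13 N and no further motion. I'll back off, lift away and check.

Request:
{"name": "servo_tool", "arguments": {
  "delta_rot": [
    [0,0,0],
    [0,0,0],
    [0,0,0],
    [0,0,0],
    [0,0,0],
    [0,0,0],
    [0,0,0],
    [0,0,0]
  ],
  "slide": [
    [-0.0095,-0.0032,0],
    [-0.019,-0.0064,0],
    [-0.03,-0.01,0],
    [-0.03,-0.01,0.07],
    [-0.03,-0.01,0.08],
    [0,0,0.08],
    [0,0,0.08],
    [0,0,0]
  ],
  "hand": [0,0,0,0,0,0,0,0]
}}

```text
t: 20.45
tool_pos: [518.4, 212.1, 227.3]
tool_rot: [-0.161, 0.987, 0.002, 0.007]
force: [0.8, 0.3, -0.1]
finger_gap: -0.0
finger_force: 0.0
```

Request:
{"name": "servo_tool", "arguments": {
  "delta_rot": [
    [0,0,0],
    [0,0,0]
  ],
  "slide": [
    [0,0,0],
    [0,0,0]
  ],
  "hand": [0,0]
}}

```text
t: 20.65
tool_pos: [515.1, 210.9, 219.3]
tool_rot: [-0.161, 0.987, -0.0, -0.001]
force: [-0.1, -0.2, 0.3]
finger_gap: -0.1
finger_force: 0.0
```

```bash
python3 - <<'E'
from h import *
snap('top','t5')
a=cv2.imread('pics/t5.png')[120:240,190:320]
cv2.imwrite('pics/c5.png',cv2.resize(a,None,fx=4.5,fy=4.5,interpolation=cv2.INTER_CUBIC)); print(state()['tool_pos'],state()['t'])
E
```

```text
[515.05089181 210.7958991  218.94894687] 20.7
```

View pics/c5.png

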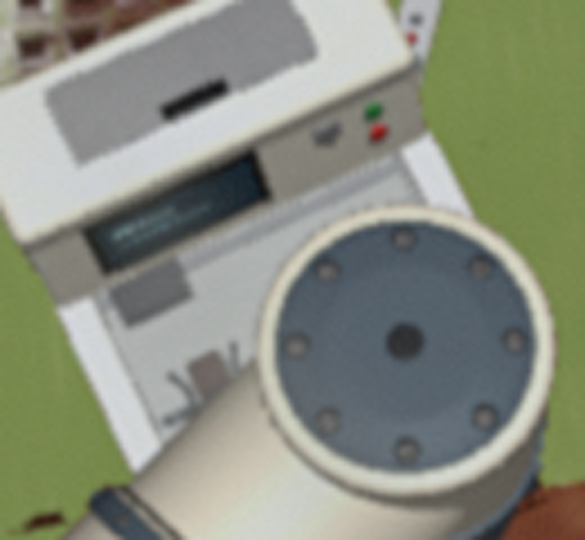

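The arm hides most of the tray in this view. I'll use the wrist camera from above the cover for the last check.

Request:
{"name": "servo_tool", "arguments": {
  "delta_rot": [
    [0,0,0],
    [0,0,0],
    [0,0,0],
    [0,0,0],
    [0,0,0],
    [0,0,0]
  ],
  "slide": [
    [0.06,0.02,0.06],
    [0.08,0.027,0],
    [0.08,0.027,0],
    [0.06,0.02,0],
    [0,0,0],
    [0,0,0]
  ],
  "hand": [0,0,0,0,0,0]
}}

```text
t: 21.3
tool_pos: [655.8, 258.1, 247.4]
tool_rot: [-0.161, 0.987, -0.001, -0.002]
force: [-0.2, 0.1, 0.4]
finger_gap: -0.2
finger_force: 0.0
```

```bash
python3 - <<'E'
from h import *
snap('wrist','w6')
b=np.array([529+151.7,215.5+51,31])
u,v=proj('w6',b).astype(int);print(u,v,state()['tool_pos'])
u0=max(0,u-100);v0=max(0,v-90)
cv2.imwrite('pics/c6.png',cv2.resize(cv2.imread('pics/w6.png')[v0:v0+150,u0:u0+200],None,fx=4,fy=4,interpolation=cv2.INTER_CUBIC))
E
```

```text
279 211 [655.36142075 257.96493765 248.87292177]
```

View pics/c6.png

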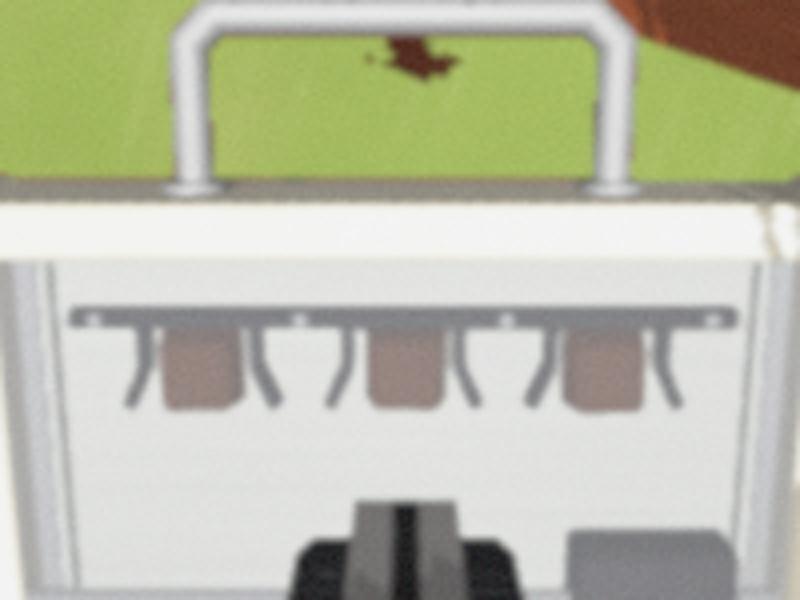

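The three pralines sit square against the fence at crop (202,368), (406,368) and (604,368), the tray is closed and the arm is clear. I'll hand it in.

```bash
python3 -c "
from workcell import robot
print(robot.finish_job())"
```

```text
the job is handed in; nothing more can be done
None
```

I pulled the tray out to its stop, pushed the slipped praline square against the fence in the middle bay, and eased the tray fully home; the last picture showed all three pralines seated, and I handed the job in (no verdict was returned).

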